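Tighten the wing nut of a gluing press by finger strokes

TASK

Close the small gluing press on its panel: push the wings of its wing nut round clockwise (seen from above) with your fingertips, stroke after stroke, until the nut comes to its stop and the foot is fully down on the panel. Do not pinch the wings, do not force the nut once it has stopped, and leave the panel and the things round the press where they are.

Things in the scene. Friction and masses are not known exactly. Their poses are not given: they have to be found in the camera images.
- press: small C-shaped gluing press, fixed to the table: wooden bed 155 x 140 mm, 22 mm thick, and a grey column at its rear. Origin on the table top under the screw axis; x points from the axis to the column (26 x 50 mm, x = 53 to 79 mm, top at z = 161 mm), z up. Two grey arms run from the column to the axis; on the other sides nothing stands above the bed
- upper_arm (a point): top of the upper arm's boss, on the axis, 163 mm above the table. The upper arm (14 mm wide, z = 149 to 161 mm) passes over the nut from the column to a round boss of 32 mm diameter (z = 149 to 163 mm), so fingers from above cannot pass on the column's side of the axis, but have free room all round the rest
- lower_arm (a point): top of the lower arm, on the axis, 106 mm above the table, just below the nut; the arm is 32 mm wide and ends in a round boss of 42 mm diameter
- rod_top (a point): top of the threaded rod (11 mm thick), on the axis, above the upper boss: 177 mm above the table when fully raised, 165.5 mm when home
- nut (a joint): wing nut, turns between the two arms without rising. Angle in rad, growing clockwise seen from above (tightening), from 0 (rod raised) to 12.0, its stop, with the foot on the panel; the foot sinks 6 mm a turn. Starts at 1.5 to 6. Little friction (0.06 N m, so 1.5 N at 40 mm off the axis); stays where it is left
- nut_axis (a point): centre of the steel wing nut: on the vertical axis, at the mid height of the wings, 127 mm above the table. Hub diameter 22 mm (flange 32 mm at its foot). Two flat upright wings in line, one on each side, 8 mm thick, reaching from the hub to 50 mm off the axis, with rounded ends, from z = 112 to 142 mm
- wing1_tip (a point): outer end of wing 1 at mid height, 50 mm off the axis (points to -x of the press at joint value 0)
- wing2_tip (a point): outer end of wing 2, on the other side of the axis from wing 1
- foot_face (a point): centre of the underside of the round steel foot (52 mm) on the rod; at home it lies 46.5 mm above the table, on the panel
- panel: glued-up wooden panel 76 x 100 x 23.5 mm lying loose on the press bed under the foot; origin at the centre of its underside
- cork_block: cork sanding block 33 x 46 x 42 mm, loose, right of the press; origin under its centre (so for all that follow)
- eraser: eraser 22 x 46 x 13 mm, loose, left of the press
- paint_tube: paint tube 28 x 92 x 24 mm, loose, to the right of the press
- tea_mug: mug 78 x 114 x 93 mm, loose, left of the press
- lid: jar lid 50 mm wide, 14 mm tall, loose, right of the press
Mind the look-alikes: they are no part of the job. Leave any orange look-alike of the panel alone.

How it is judged:
By the outcome, as a careful person would: the job done as asked, in the order asked, and still so for the second after the job is handed in, with the robot touching nothing.
It also fails if it takes over 54 s, if anything falls off the work surface, if the arm or the gripper's body presses on something with over 40 N, if the wrist force passes 120 N, or if a joint passes its speed limit or range.

ROBOT

A 6-joint arm with a two-finger parallel gripper is mounted at the origin on the work surface; the furniture and walls round the work are solid. World frame = base frame: x ahead of the robot, y to its left, z up, the work surface at z = 0. Lengths are in m, angles in rad, forces in N, time in s.
With the tool pointing down it reaches from about 0.35 to 0.85 m from the base axis. Payload 8.1 kg.
Tool frame: the origin (TCP) lies at the very end of the fingers, on their centre line; the grasp point (between the pads) lies 19 mm behind it; z points along the fingers, y is the line along which they close (so a half turn about z gives the same grasp; the last joint's range is limited). The gripper opens to 93 mm and grips with 3 to 60 N. Pads are 15 mm wide; open, the fingers measure 128 mm over their backs; the gripper's body (75 mm by 188 mm) begins 65 mm behind the grasp point.
Start: joints at [-1.293, 0.13, 1.488, -0, 1.523, -0.085], TCP at [0.213, -0.561, 0.219] pointing down, gripper open.
Joint ranges: [-2.96, 2.96], [-0.89, 2.26], [0.02, 2.5], [-1.34, 4.48], [0, 2.73], [-2.66, 2.66]. Speed limits (rad/s): [2.39, 2.39, 2.79, 3.14, 3.14, 3.14].

INTERFACE

Orientations are given as a rotation vector (axis times angle).
In Python, from plant import monitor, eyes, ticket gives the robot as it stands.
- The arm moves only by the tool arm_command, never from a script. Its argument "deltas" is a list that holds one entry, the list of rows, each a list of 6 numbers: the shift along the world's x, y, z in cm, then the turn, a rotation vector about the world's x, y, z in degrees. In form: [[[tx, ty, tz, rx, ry, rz], ...]]. A call has 1 to 12 rows; each row shifts and turns the commanded pose from where the row before left it; what a row does not reach is not made up. A row lasts 1/12 s, in which the tool goes at most 41.7 mm and 7.16 degrees, less where a joint would pass 70% of its speed; a pose out of reach is approached as far as the arm can. A call is refused whole if a number of a shift passes 4.17 or a number of a turn 7.16, either way. A call with a gripper value outside its range is refused whole. "gripper" is the opening, from -1 (shut) to 1 (fully open), set as the call begins (left out, the last holds). The fingers move at their own pace and stop on an object; "squeeze" is the grip in N (left out, the last holds). Time passes only in rows, so rows that do not move let the fingers close. It gives the time, the measured TCP pose, the force, the opening and the grip force at its end, in the units of the state.
- monitor.read_state(): the state, without advancing time (a new reading comes with each control period).
- eyes.read_camera(name): name is "side" or "top"; returns the picture (400x640x3 uint8, blue, green, red); there is no depth.
- eyes.camera_model(name): a dict with "fx", "fy", "cx", "cy" (pixels), "rvec" (rotation vector, rad) and "tvec" (3), from world to camera coordinates, as OpenCV has them. Camera axes: x right, y down, z forward; pixel columns grow to the right and rows downward; lengths in m; the calibration is good to about 2 mm. A picture is of the moment at which its call begins. camera_model takes no time and is no camera call.
- ticket.close_job(): hands the job in; it is judged then, once.
The state is a dict: "t": time; "q": joint angles; "dq": joint speeds; "joint_torque": joint torques, N m; "tool_pos": TCP position; "orientation": TCP orientation; "force": force on the tool from outside, world axes, zero at the start; "wrist_torque": the same for the moment, N m; "opening": finger opening in m; "gripper_force": force on a finger pad.
Only numpy, scipy, OpenCV 4.12 (cv2) and the standard library are available. Lean on these libraries where they do the work, as an engineer would, in place of code of your own. Each camera call takes 0.05 s, during which the arm holds its last target. There are 200 camera calls.

## Working session

There is one attempt and no reset: what is moved stays moved. The work goes in short steps, Python scripts to look and compute and a tool call to move; the robot and the scene stay as the last step left them, time stands still between calls to the robot, and variables do not carry over. Pictures are saved under pics/ and viewed, at most 10 in all, crops included, and the job is handed in when it is done.

Besides the shell and the picture viewer there is one more tool, called after ">>>" as a command line: name --argument value ..., lists and objects as JSON in quotes. arm_command: Moves the arm, as the interface text tells. Its arguments: {"type":"object","properties":{"deltas":{"type":"array"},"gripper":{"type":"number"},"squeeze":{"type":"number"}},"required":["deltas"]}

```bash
mkdir -p pics; ls
python3 - <<'E'
from plant import monitor, eyes
import cv2
s=monitor.read_state();print(s)
for n in("top","side"):
    im=eyes.read_camera(n);cv2.imwrite(f"pics/{n}0.png",im);print(n,eyes.camera_model(n))
E
```

```text
pics
{'t': 0.0, 'q': array([-1.29341016e+00,  1.31120874e-01,  1.48925690e+00, -1.84262928e-05,
        1.52301342e+00, -8.53712185e-02]), 'dq': array([ 0.00089161, -0.00062033, -0.00237753, -0.00083829,  0.00122549,
       -0.0004091 ]), 'joint_torque': array([-3.72037484e-04, -5.59848726e+01, -4.91762638e+01,  7.67915184e-02,
        3.59352725e-02, -1.54548229e-04]), 'tool_pos': array([ 0.21278767, -0.56039736,  0.21762381]), 'orientation': array([-3.08829833e+00, -5.66377526e-01,  2.99424594e-04]), 'force': array([ 0.49057206, -0.05748938,  0.22054153]), 'wrist_torque': array([ 0.06779969, -0.03932887, -0.02243582]), 'gripper_force': 0.0, 'opening': 0.09294267454587742}
top {'fx': 414.6345095138221, 'fy': 414.6345095138221, 'cx': 319.54300151589024, 'cy': 198.75308943125464, 'rvec': array([ 2.11804302, -2.16167727,  0.18070823]), 'tvec': array([-0.00885802,  0.44907551,  0.99335518])}
side {'fx': 505.03120759654746, 'fy': 505.03120759654746, 'cx': 319.1297996847798, 'cy': 199.90195522719458, 'rvec': array([ 1.4809065 ,  1.81463764, -1.00146922]), 'tvec': array([ 0.12276694, -0.12146825,  1.64359744])}
```

View pics/top0.png

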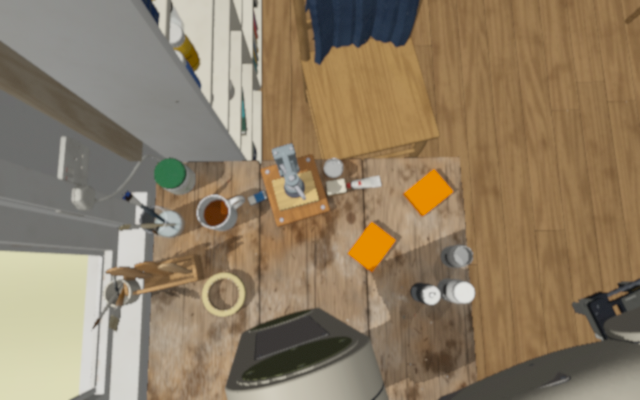

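View pics/side0.png

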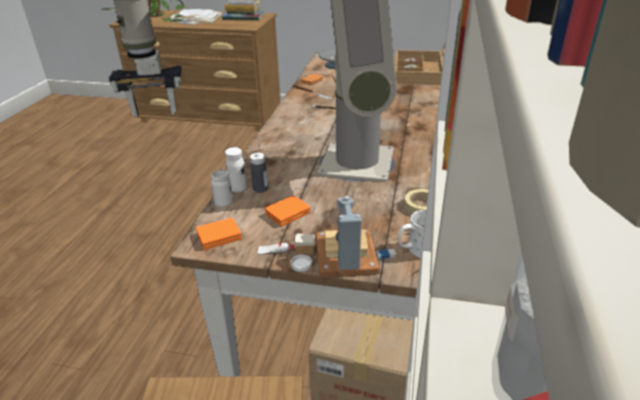

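Top: the press sits at (295,190), with its column at the far side (285,155) and the nut near (292,187). The mug is to its left at (217,211). Cork (337,187), lid (333,168) and tube (366,183) are to its right. Side: the column is at (348,240), hiding the nut. I'll enlarge both.

```bash
python3 - <<'E'
import cv2
a=cv2.imread("pics/top0.png")[130:235,240:360];b=cv2.imread("pics/side0.png")[185:285,295:415]
cv2.imwrite("pics/topc.png",cv2.resize(a,None,fx=5.5,fy=5.5,interpolation=cv2.INTER_CUBIC))
cv2.imwrite("pics/sidec.png",cv2.resize(b,None,fx=6,fy=6,interpolation=cv2.INTER_CUBIC))
E
cat > h.py <<'E'
import numpy as np,cv2
from plant import monitor,eyes
def cam(n):
    m=eyes.camera_model(n);return np.array([[m['fx'],0,m['cx']],[0,m['fy'],m['cy']],[0,0,1]]),cv2.Rodrigues(m['rvec'])[0],m['tvec']
def onz(n,uv,z):
    K,R,t=cam(n);d=R.T@np.linalg.inv(K)@[*uv,1];c=-R.T@t
    return c+d*(z-c[2])/d[2]
def proj(n,p):
    K,R,t=cam(n);q=K@(R@np.array(p)+t);return q[:2]/q[2]
def tri(uv1,uv2):
    P=[];
    for n in("top","side"):
        K,R,t=cam(n);P.append(K@np.c_[R,t])
    X=cv2.triangulatePoints(P[0],P[1],np.array(uv1,float),np.array(uv2,float));return (X[:3]/X[3]).ravel()
E
```

```text
(no output)
```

View pics/topc.png

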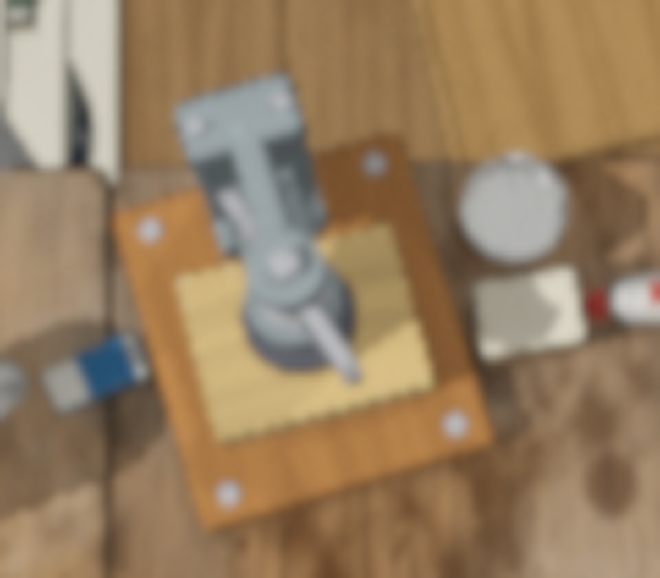

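View pics/sidec.png

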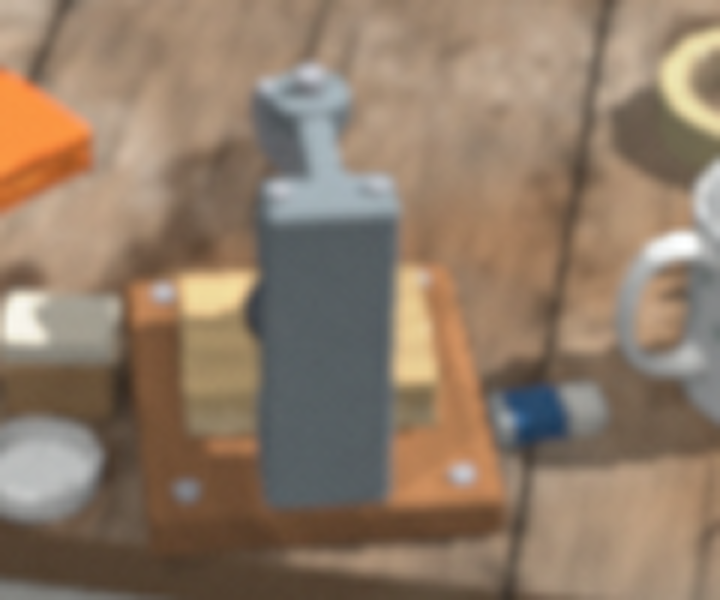

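In the top crop, the rod top is at (283,263), one wing shows with its tip at about (347,375), and the other shows faintly at (235,210). The bed screws are at (149,230), (374,163), (455,424) and (228,494). In the side crop, the rod top is at (310,76). The only natural-wood panel lies under the foot; the two orange ones are look-alikes.

Run:
```python
from h import *
T=lambda u,v:(240+(u+.5)/5.5-.5,130+(v+.5)/5.5-.5)
S=lambda u,v:(295+(u+.5)/6-.5,185+(v+.5)/6-.5)
r=tri(T(283,263),S(310,76));print("rod",r)
print("colscrews",tri(T(194,124),S(375,186)),tri(T(281,102),S(281,189)))
sc=[onz("top",T(*p),.022) for p in((149,230),(374,163),(455,424),(228,494))]
for p in sc:print("screw",p)
print("tri screws",tri(T(149,230),S(461,473)),tri(T(374,163),S(187,490)))
ax=(sc[0]+sc[1]-sc[2]-sc[3]);ps=np.degrees(np.arctan2(ax[1],ax[0]));print("press x dir deg",ps)
for z in(.142,):
    w=onz("top",T(347,373),z);w2=onz("top",T(235,205),z)
    b=onz("top",T(310,305),z);print("wing tip",w,"base",b,"w2",w2,np.degrees(np.arctan2(*(w-r)[1::-1])),np.linalg.norm((w-r)[:2]),np.degrees(np.arctan2(*(w-b)[1::-1])))
print("axis from rod@171",onz("top",T(283,263),r[2]))
for n,p in(("cork",onz("top",T(530,310),.042)),("lid",onz("top",T(514,208),.014)),("eraser",onz("top",T(90,372),.013)),("mug",onz("top",(217,211),.09)),("mughandle",onz("top",(238,203),.06))):print(n,p)
```

```text
rod [0.47489248 0.04365921 0.17194747]
colscrews [0.53404723 0.07827148 0.16592954] [0.5423356  0.0443307  0.16589709]
screw [0.52435279 0.11490545 0.022     ]
screw [0.55422931 0.01031284 0.022     ]
screw [ 0.43085575 -0.02468105  0.022     ]
screw [0.40082424 0.07908877 0.022     ]
tri screws [0.52335559 0.11335959 0.02688593] [0.55309313 0.00999318 0.02648963]
press x dir deg 16.00268711196226
wing tip [0.43535013 0.02033395 0.142     ] base [0.46369161 0.03498015 0.142     ] w2 [0.50603517 0.06520635 0.142     ] -149.4644747858695 0.04590931209768149 -152.67115538967218
axis from rod@171 [0.47483842 0.04396704 0.17194747]
cork [ 0.47928254 -0.05938244  0.042     ]
lid [ 0.53341172 -0.05460181  0.014     ]
eraser [0.45979309 0.14324094 0.013     ]
mug [0.41583775 0.2228146  0.09      ]
mughandle [0.43849353 0.17968298 0.06      ]
```

>>> arm_command --deltas '[[[1.17,2.84,0,0,0,4.96],[1.17,2.84,0,0,0,4.96],[1.17,2.84,0,0,0,4.96],[1.17,2.84,0,0,0,4.96],[1.17,2.84,0,0,0,4.96],[1.17,2.84,0,0,0,4.96],[1.17,2.84,0,0,0,4.96],[1.17,2.84,0,0,0,4.96],[1.17,2.84,0,0,0,4.96],[1.17,2.84,0,0,0,4.96]]]' --gripper -1 --squeeze 3

```text
t: 0.93
tool_pos: [0.33, -0.2754, 0.2183]
orientation: [-2.563, -1.815, 0.0]
force: [0.1, -0.4, 0.1]
opening: 0.0309
gripper_force: 0.0
```

>>> arm_command --deltas '[[[1.17,2.84,0,0,0,4.96],[1.17,2.84,0,0,0,4.96],[1.17,2.84,0,0,0,4.96],[1.17,2.84,0,0,0,4.96],[1.17,2.84,0,0,0,4.96],[1.17,2.84,0,0,0,4.96],[1.17,2.84,0,0,0,4.96],[1.17,2.84,0,0,0,4.96],[1.17,2.84,0,0,0,4.96],[1.17,2.84,0,0,0,4.96],[0,0,0,0,0,0],[0,0,0,0,0,0]]]'

```text
t: 1.93
tool_pos: [0.4468, 0.0084, 0.2181]
orientation: [-1.567, -2.722, 0.001]
force: [-0.6, -0.1, -0.6]
opening: 0.0008
gripper_force: 0.0
```

```bash
cat > st.py <<'E'
from h import *
from scipy.spatial.transform import Rotation as Ro
AX=np.array([.4745,.0435])
def st():
    s=monitor.read_state();y=Ro.from_rotvec(s['orientation']).apply([0,1,0]);z=Ro.from_rotvec(s['orientation']).apply([0,0,1])
    w=np.degrees(np.arctan2(y[1],y[0]))
    print("t",s['t'],"p",s['tool_pos'].round(4),"yaw",w.round(1),"z",z.round(3),"F",s['force'].round(1),"Tq",s['wrist_torque'].round(2),"q6",s['q'][5].round(2),"open",round(s['opening'],4))
    return s,w
def target(w,g,r=.042):
    a=np.radians(w);u=np.array([np.cos(a),np.sin(a)]);n=np.array([-u[1],u[0]])
    return AX+r*u+(.0115+g)*n
def arc(w0,w1,step,g=0.,p=None):
    "rows in cm to follow from current p to poses w0..w1"
    n=max(1,round(abs(w1-w0)/step));P=[target(w,g) for w in np.linspace(w0,w1,n+1)]
    d=np.diff(P,axis=0)*100;print("rz",(w1-w0)/n);print([[round(a,2),round(b,2)] for a,b in d])
E
python3 - <<'E'
from st import *
s,w=st();print((target(-150,.006)-s['tool_pos'][:2])*100)
im=eyes.read_camera("top");cv2.imwrite("pics/top1.png",cv2.resize(im[100:260,220:400],None,fx=4,fy=3.7))
E
```

```text
t 1.9333 p [0.4468 0.0084 0.2181] yaw 30.2 z [-0.001  0.    -1.   ] F [-0.6 -0.1 -0.6] Tq [-0.09 -0.09 -0.02] q6 -0.62 open 0.0008
[ 0.00465247 -0.10766992]
```

>>> arm_command --deltas '[[[0,-0.05,-2.4,0,0,0],[0,-0.05,-2.4,0,0,0],[0,0,-2,0,0,0],[0,0,-2,0,0,0],[0,0,-1,0,0,0],[0,0,0,0,0,0],[0,0,0,0,0,0]]]'

```text
t: 2.57
tool_pos: [0.4466, 0.0054, 0.1208]
orientation: [-1.573, -2.719, 0.001]
force: [0.5, 0.7, 0.6]
opening: 0.0006
gripper_force: 0.0
```

Run:
```python
from st import *
s,w=st();print((target(-150,.006)-s['tool_pos'][:2])*100)
print((target(-150,0)-target(-150,.006))*100);arc(-150,-304,7)
im=eyes.read_camera("top");cv2.imwrite("pics/top1.png",cv2.resize(im[130:235,240:360],None,fx=5.5,fy=5.5))
```

```text
t 2.5667 p [0.4466 0.0054 0.1208] yaw 29.9 z [-0.001 -0.    -1.   ] F [0.5 0.7 0.6] Tq [ 0.03 -0.11  0.05] q6 -0.62 open 0.0006
[0.02579046 0.19935756]
[-0.3         0.51961524]
rz -7.0
[[np.float64(-0.35), np.float64(0.4)], [np.float64(-0.3), np.float64(0.44)], [np.float64(-0.25), np.float64(0.47)], [np.float64(-0.19), np.float64(0.5)], [np.float64(-0.13), np.float64(0.52)], [np.float64(-0.06), np.float64(0.53)], [np.float64(0.0), np.float64(0.53)], [np.float64(0.07), np.float64(0.53)], [np.float64(0.13), np.float64(0.52)], [np.float64(0.19), np.float64(0.5)], [np.float64(0.25), np.float64(0.47)], [np.float64(0.31), np.float64(0.43)], [np.float64(0.36), np.float64(0.39)], [np.float64(0.4), np.float64(0.35)], [np.float64(0.44), np.float64(0.3)], [np.float64(0.47), np.float64(0.24)], [np.float64(0.5), np.float64(0.18)], [np.float64(0.52), np.float64(0.12)], [np.float64(0.53), np.float64(0.05)], [np.float64(0.53), np.float64(-0.01)], [np.float64(0.53), np.float64(-0.08)], [np.float64(0.51), np.float64(-0.14)]]
```

View pics/top1.png

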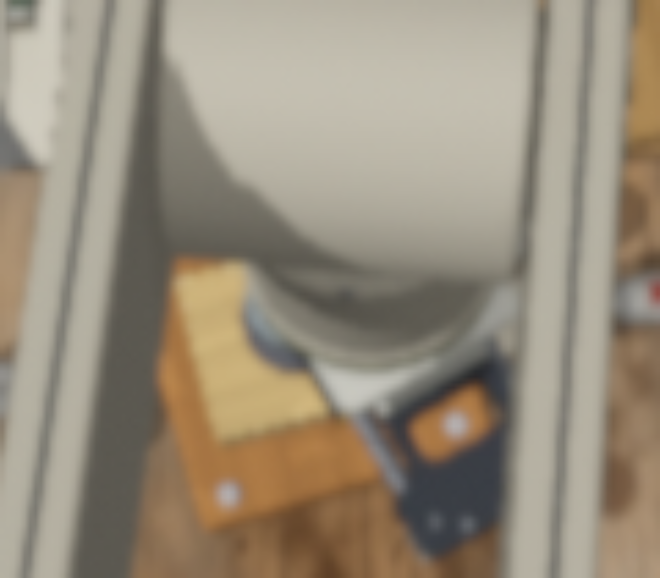

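>>> arm_command --deltas '[[[-0.1,0.3,0,0,0,0],[-0.1,0.25,0,0,0,0],[-0.07,0.17,0,0,0,0],[-0.35,0.4,0,0,0,-7],[-0.3,0.44,0,0,0,-7],[-0.25,0.47,0,0,0,-7],[0,0,0,0,0,0]]]'

```text
t: 3.2
tool_pos: [0.4357, 0.0269, 0.1216]
orientation: [2.046, 2.382, 0.002]
force: [0.1, -0.4, 1.3]
opening: 0.0005
gripper_force: 0.5
```

Run:
```python
from st import *
s,w=st();print((target(-171,0)-s['tool_pos'][:2])*100)
```

```text
t 3.2 p [0.4357 0.0269 0.1216] yaw 8.7 z [ 0.002 -0.    -1.   ] F [ 0.1 -0.4  1.3] Tq [-0.18 -0.14 -0.02] q6 -0.21 open 0.0005
[-0.0863244  -0.13397768]
```

>>> arm_command --deltas '[[[-0.19,0.42,0,0,0,-7],[-0.13,0.48,0,0,0,-7],[-0.06,0.53,0,0,0,-7],[0,0.53,0,0,0,-7],[0.07,0.53,0,0,0,-7],[0.13,0.52,0,0,0,-7],[0.19,0.5,0,0,0,-7],[0.25,0.47,0,0,0,-7],[0.31,0.43,0,0,0,-7]]]'

```text
t: 3.95
tool_pos: [0.4411, 0.0705, 0.121]
orientation: [2.988, 0.969, -0.0]
force: [-0.6, -3.0, 1.5]
opening: 0.0002
gripper_force: 1.1
```

Run:
```python
from st import *
s,w=st();print((target(-234,0)-s['tool_pos'][:2])*100)
for n,(a,b,c,d) in {"top":(130,235,240,360),"side":(185,285,295,415)}.items():
    im=eyes.read_camera(n);cv2.imwrite(f"pics/{n}2.png",im);globals()[n]=cv2.resize(im[a:b,c:d],(400,340),interpolation=cv2.INTER_CUBIC)
cv2.imwrite("pics/both2.png",np.hstack([top,side]))
```

```text
t 3.95 p [0.4411 0.0705 0.121 ] yaw -54.1 z [ 0.    -0.001 -1.   ] F [-0.6 -3.   1.5] Tq [-0.47  0.19 -0.06] q6 0.99 open 0.0002
[-0.05825822  0.02386424]
```

View pics/both2.png

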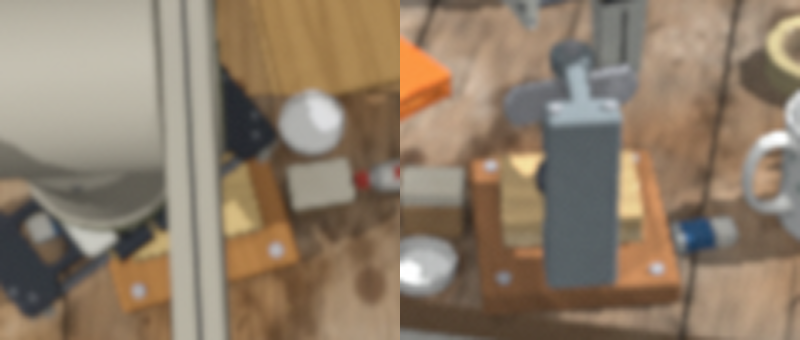

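The side half shows both wings now lying across the press, with tips at about (508,105) and (635,85), and the finger behind the near one. The nut is turning with the finger at about 3 N, so I continue.

>>> arm_command --deltas '[[[0.36,0.39,0,0,0,-7],[0.4,0.35,0,0,0,-7],[0.44,0.3,0,0,0,-7],[0.47,0.24,0,0,0,-7],[0.5,0.18,0,0,0,-7],[0.52,0.12,0,0,0,-7],[0.53,0.05,0,0,0,-7],[0.53,-0.01,0,0,0,-7],[0.53,-0.08,0,0,0,-7],[0,0,0,0,0,0]]]'

```text
t: 4.88
tool_pos: [0.4838, 0.0858, 0.1205]
orientation: [-3.055, 0.732, 0.001]
force: [-0.3, 0.3, 0.3]
opening: 0.0005
gripper_force: 0.2
```

Run:
```python
from st import *
s,w=st();print((target(-297,0)-s['tool_pos'][:2])*100)
print((target(-297,.01)-target(-297,0))*100,(target(-117,.008)-target(-297,.01))*100)
print((target(-117,0)-target(-117,.008))*100)
arc(-117,-299,7)
im=eyes.read_camera("side");cv2.imwrite("pics/side3.png",cv2.resize(im[180:240,310:400],None,fx=6,fy=6,interpolation=cv2.INTER_CUBIC))
```

```text
t 4.8833 p [0.4838 0.0858 0.1205] yaw -116.9 z [-0.001  0.    -1.   ] F [-0.3  0.3  0.3] Tq [0.05 0.1  0.  ] q6 2.11 open 0.0005
[-0.05136079  0.03881284]
[-0.89100652  0.4539905 ] [-0.16039345 -9.34581585]
[-0.71280522  0.3631924 ]
rz -7.0
[[np.float64(-0.51), np.float64(0.14)], [np.float64(-0.49), np.float64(0.2)], [np.float64(-0.46), np.float64(0.26)], [np.float64(-0.43), np.float64(0.31)], [np.float64(-0.39), np.float64(0.36)], [np.float64(-0.34), np.float64(0.41)], [np.float64(-0.29), np.float64(0.45)], [np.float64(-0.23), np.float64(0.48)], [np.float64(-0.17), np.float64(0.5)], [np.float64(-0.11), np.float64(0.52)], [np.float64(-0.04), np.float64(0.53)], [np.float64(0.02), np.float64(0.53)], [np.float64(0.08), np.float64(0.52)], [np.float64(0.15), np.float64(0.51)], [np.float64(0.21), np.float64(0.49)], [np.float64(0.27), np.float64(0.46)], [np.float64(0.32), np.float64(0.42)], [np.float64(0.37), np.float64(0.38)], [np.float64(0.41), np.float64(0.33)], [np.float64(0.45), np.float64(0.28)], [np.float64(0.48), np.float64(0.22)], [np.float64(0.51), np.float64(0.16)], [np.float64(0.52), np.float64(0.1)], [np.float64(0.53), np.float64(0.04)], [np.float64(0.53), np.float64(-0.03)], [np.float64(0.52), np.float64(-0.09)]]
```

View pics/side3.png

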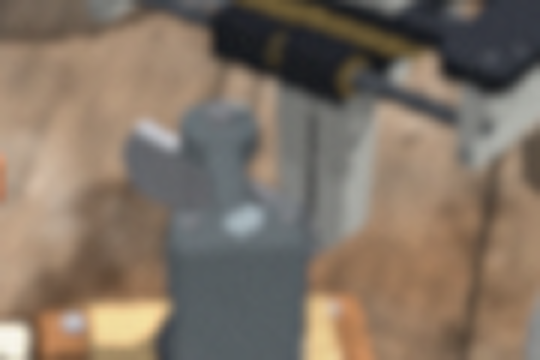

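The near wing, at (155,150), now points to the front-right as planned. I back off, lift, cross over the rod and rotate back.

>>> arm_command --deltas '[[[-0.45,0.23,0,0,0,0],[-0.45,0.23,0,0,0,0],[0,0,2.5,0,0,7.1],[0,0,3,0,0,7.1],[0,0,2.5,0,0,7.1],[0,-0.6,0,0,0,7.1],[0,-0.6,0,0,0,7.1],[0,-0.6,0,0,0,7.1],[0,-0.6,0,0,0,7.1],[0,-0.6,0,0,0,7.1],[0,-0.6,0,0,0,7.1],[0,-0.6,0,0,0,7.1]]]'

```text
t: 5.93
tool_pos: [0.4742, 0.0485, 0.2007]
orientation: [2.906, 1.192, 0.001]
force: [-1.4, 0.1, 0.3]
opening: 0.0004
gripper_force: 0.0
```

>>> arm_command --deltas '[[[0,-0.6,0,0,0,7.1],[0,-0.6,0,0,0,7.1],[0,-0.6,0,0,0,7.1],[0,-0.6,0,0,0,7.1],[0,-0.6,0,0,0,7.1],[0,-0.6,0,0,0,7.1],[0,-0.6,0,0,0,7.1],[0,-0.6,0,0,0,7.1],[-0.1,-0.35,0,0,0,7.1],[0,0,0,0,0,7.1],[0,0,0,0,0,7.1],[0,0,0,0,0,7.1]]]'

```text
t: 6.93
tool_pos: [0.4732, -0.0027, 0.2007]
orientation: [1.333, 2.845, 0.0]
force: [-0.3, -0.3, -0.5]
opening: 0.0005
gripper_force: 0.0
```

>>> arm_command --deltas '[[[0,0,0,0,0,7.1],[0,0,0,0,0,7.1],[0,0,0,0,0,7.1],[0,0,0,0,0,2.4],[0,0,0,0,0,0],[0,0,0,0,0,0]]]'

```text
t: 7.43
tool_pos: [0.4734, -0.0027, 0.2007]
orientation: [0.735, 3.054, 0.0]
force: [-0.5, -0.3, -0.0]
opening: 0.0007
gripper_force: 0.0
```

Run:
```python
from st import *
s,w=st();print((target(-117,.008)-s['tool_pos'][:2])*100)
im=eyes.read_camera("side");cv2.imwrite("pics/side4.png",cv2.resize(im[180:240,310:400],None,fx=6,fy=6,interpolation=cv2.INTER_CUBIC))
```

```text
t 7.4333 p [ 0.4734 -0.0027  0.2007] yaw 62.9 z [ 0.  0. -1.] F [-0.5 -0.3 -0. ] Tq [ 0.01 -0.15 -0.09] q6 -1.21 open 0.0007
[-0.0579215  -0.00441781]
```

>>> arm_command --deltas '[[[0,0,-2.5,0,0,0],[0,0,-2.5,0,0,0],[0,0,-2,0,0,0],[0,0,-1,0,0,0],[-0.3,0.15,0,0,0,0],[-0.25,0.12,0,0,0,0],[-0.2,0.1,0,0,0,0],[-0.25,0.07,0,0,0,-3.5],[-0.25,0.07,0,0,0,-3.5],[0,0,0,0,0,0]]]'

```text
t: 8.32
tool_pos: [0.4621, 0.0021, 0.1225]
orientation: [0.925, 2.999, 0.001]
force: [0.3, -0.1, -0.4]
opening: 0.0003
gripper_force: 0.0
```

>>> arm_command --deltas '[[[-0.12,0.05,0,0,0,-1.75],[-0.12,0.05,0,0,0,-1.75],[0,0,0,0,0,0]]]'

```text
t: 8.57
tool_pos: [0.4599, 0.0029, 0.1222]
orientation: [1.011, 2.972, 0.001]
force: [0.1, -0.9, -0.0]
opening: 0.0006
gripper_force: 0.4
```

>>> arm_command --deltas '[[[-0.12,0.05,0,0,0,-1.75],[0,0,0,0,0,0]]]'

```text
t: 8.73
tool_pos: [0.4585, 0.0035, 0.1217]
orientation: [1.056, 2.957, 0.001]
force: [0.6, -1.0, 1.1]
opening: 0.0007
gripper_force: 0.6
```

Run:
```python
from st import *
s,w=st();print((target(w-180,0)-s['tool_pos'][:2])*100)
```

```text
t 8.7333 p [0.4585 0.0035 0.1217] yaw 50.7 z [ 0.002 -0.    -1.   ] F [ 0.6 -1.   1.1] Tq [-0.07 -0.29  0.02] q6 -0.99 open 0.0007
[-0.16815182  0.02377524]
```

>>> arm_command --deltas '[[[-0.14,0.07,0,0,0,-1.75],[0,0,0,0,0,0]]]'

```text
t: 8.9
tool_pos: [0.4569, 0.0042, 0.1214]
orientation: [1.101, 2.941, 0.001]
force: [1.2, -0.8, 0.5]
opening: 0.0008
gripper_force: 0.6
```

>>> arm_command --deltas '[[[-0.14,0.07,0,0,0,-1.75],[0,0,0,0,0,0]]]'

```text
t: 9.07
tool_pos: [0.4554, 0.0049, 0.1213]
orientation: [1.146, 2.924, 0.0]
force: [1.1, -1.0, 2.0]
opening: 0.0007
gripper_force: 0.9
```

>>> arm_command --deltas '[[[-0.14,0.08,0,0,0,-1.75],[0,0,0,0,0,0]]]'

```text
t: 9.23
tool_pos: [0.4539, 0.0057, 0.1211]
orientation: [1.191, 2.906, 0.0]
force: [0.9, -0.7, 2.3]
opening: 0.0003
gripper_force: 1.0
```

Run:
```python
from st import *
s,w=st();print((target(w-180,0)-s['tool_pos'][:2])*100)
```

```text
t 9.2333 p [0.4539 0.0057 0.1211] yaw 45.4 z [ 0.001 -0.    -1.   ] F [ 0.9 -0.7  2.3] Tq [-0.19 -0.46 -0.01] q6 -0.89 open 0.0003
[-0.06696006 -0.01626517]
```

>>> arm_command --deltas '[[[-0.13,0.08,0,0,0,-1.75],[0,0,0,0,0,0]]]'

```text
t: 9.4
tool_pos: [0.4525, 0.0065, 0.121]
orientation: [1.235, 2.888, 0.0]
force: [1.8, -2.1, 0.5]
opening: 0.0009
gripper_force: 1.0
```

>>> arm_command --deltas '[[[-0.13,0.08,0,0,0,-1.75],[0,0,0,0,0,0]]]'

```text
t: 9.57
tool_pos: [0.4511, 0.0073, 0.1208]
orientation: [1.279, 2.869, 0.0]
force: [1.4, -1.9, 1.2]
opening: 0.0003
gripper_force: 0.9
```

>>> arm_command --deltas '[[[-0.13,0.09,0,0,0,-1.75],[-0.1,0.09,0,0,0,-1.75],[0,0,0,0,0,0]]]'

```text
t: 9.82
tool_pos: [0.4486, 0.0091, 0.1207]
orientation: [1.366, 2.829, -0.0]
force: [1.0, -1.5, 0.9]
opening: 0.0003
gripper_force: 0.9
```

Run:
```python
from st import *
s,w=st();print((target(w-180,0)-s['tool_pos'][:2])*100)
arc(w-180,-299,7)
im=eyes.read_camera("side");cv2.imwrite("pics/side5.png",cv2.resize(im[180:240,310:400],None,fx=6,fy=6,interpolation=cv2.INTER_CUBIC))
```

```text
t 9.8167 p [0.4486 0.0091 0.1207] yaw 38.4 z [ 0. -0. -1.] F [ 1.  -1.5  0.9] Tq [-0.21 -0.37 -0.03] q6 -0.76 open 0.0003
[ 0.01471269 -0.0720991 ]
rz -7.156607130624866
[[np.float64(-0.42), np.float64(0.35)], [np.float64(-0.37), np.float64(0.4)], [np.float64(-0.32), np.float64(0.44)], [np.float64(-0.26), np.float64(0.48)], [np.float64(-0.2), np.float64(0.51)], [np.float64(-0.14), np.float64(0.53)], [np.float64(-0.07), np.float64(0.54)], [np.float64(-0.0), np.float64(0.54)], [np.float64(0.07), np.float64(0.54)], [np.float64(0.13), np.float64(0.53)], [np.float64(0.2), np.float64(0.51)], [np.float64(0.26), np.float64(0.48)], [np.float64(0.32), np.float64(0.44)], [np.float64(0.37), np.float64(0.4)], [np.float64(0.42), np.float64(0.35)], [np.float64(0.46), np.float64(0.29)], [np.float64(0.49), np.float64(0.24)], [np.float64(0.52), np.float64(0.17)], [np.float64(0.53), np.float64(0.11)], [np.float64(0.54), np.float64(0.04)], [np.float64(0.54), np.float64(-0.03)], [np.float64(0.54), np.float64(-0.1)]]
```

View pics/side5.png

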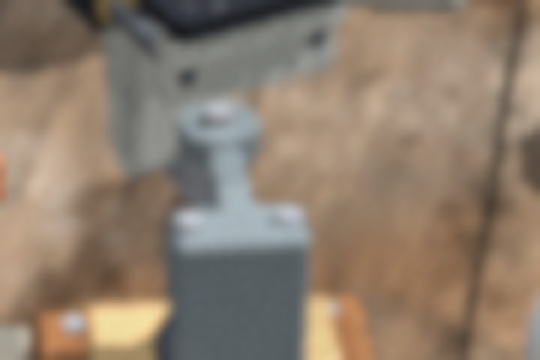

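The nut passed the angle at -131.5° with only about 2 N, so its stop is half a turn further on, with the wing at about -311°. I push on to about -292°.

>>> arm_command --deltas '[[[-0.42,0.3,0,0,0,-7.15],[-0.37,0.37,0,0,0,-7.15],[-0.32,0.44,0,0,0,-7.15],[-0.26,0.48,0,0,0,-7.15],[-0.2,0.51,0,0,0,-7.15],[-0.14,0.53,0,0,0,-7.15],[-0.07,0.54,0,0,0,-7.15],[0,0.54,0,0,0,-7.15],[0.07,0.54,0,0,0,-7.15],[0.13,0.53,0,0,0,-7.15],[0.2,0.51,0,0,0,-7.15]]]'

```text
t: 10.78
tool_pos: [0.4343, 0.062, 0.1203]
orientation: [-2.852, -1.316, 0.002]
force: [-0.8, -2.0, 0.7]
opening: 0.0008
gripper_force: 1.0
```

>>> arm_command --deltas '[[[0.26,0.48,0,0,0,-7.15],[0.32,0.44,0,0,0,-7.15],[0.37,0.4,0,0,0,-7.15],[0.42,0.35,0,0,0,-7.15],[0.46,0.29,0,0,0,-7.15],[0.49,0.24,0,0,0,-7.15]]]'

```text
t: 11.28
tool_pos: [0.4571, 0.0842, 0.12]
orientation: [-3.136, -0.182, 0.004]
force: [-1.7, -1.6, 1.7]
opening: 0.0005
gripper_force: 1.0
```

>>> arm_command --deltas '[[[0.52,0.17,0,0,0,-7.15],[0.4,0.08,0,0,0,-5.3],[0.3,0.04,0,0,0,-4],[0.2,0.01,0,0,0,-3],[0,0,0,0,0,0],[0,0,0,0,0,0]]]'

```text
t: 11.78
tool_pos: [0.4715, 0.0873, 0.1201]
orientation: [-3.123, 0.34, 0.003]
force: [-1.9, 1.7, -0.4]
opening: 0.0004
gripper_force: 0.7
```

Run:
```python
from st import *
s,w=st();p=s['tool_pos'][:2]
a=w-180 if w>-60 else w-180
print(w-180,(target(w-180,0)-p)*100)
W=w-180
print((target(W,.01)-target(W,0))*100,(target(W+180,.008)-target(W,.01))*100,(target(W+180,0)-target(W+180,.008))*100)
```

```text
t 11.7833 p [0.4715 0.0873 0.1201] yaw -102.4 z [-0.002  0.    -1.   ] F [-1.9  1.7 -0.4] Tq [0.33 0.18 0.  ] q6 1.86 open 0.0004
-282.40949057081104 [ 0.07625301 -0.03453187]
[-0.9766367  0.2148971] [ 2.1990748  -9.08482636] [-0.78130936  0.17191768]
```

>>> arm_command --deltas '[[[-0.45,0.1,0,0,0,0],[-0.45,0.1,0,0,0,0],[0,0,2.5,0,0,0],[0,0,3,0,0,0],[0,0,2.5,0,0,0],[0.5,-2,0,0,0,0],[0.6,-2.5,0,0,0,0],[0.6,-2.5,0,0,0,0],[0.5,-2,0,0,0,0],[0,0,0,0,0,0],[0,0,0,0,0,0]]]'

```text
t: 12.7
tool_pos: [0.4848, -0.0016, 0.2006]
orientation: [-3.122, 0.347, 0.0]
force: [-0.2, 0.2, 0.7]
opening: 0.0001
gripper_force: 0.0
```

Run:
```python
from st import *
s,w=st();print((target(w,.008)-s['tool_pos'][:2])*100)
arc(w,w-28,3.5)
```

```text
t 12.7 p [ 0.4848 -0.0016  0.2006] yaw -102.7 z [-0.  0. -1.] F [-0.2  0.2  0.7] Tq [ 0.08  0.01 -0.06] q6 1.68 open 0.0001
[-0.0535631  -0.01859174]
rz -3.5
[[np.float64(-0.27), np.float64(-0.0)], [np.float64(-0.27), np.float64(0.01)], [np.float64(-0.26), np.float64(0.03)], [np.float64(-0.26), np.float64(0.04)], [np.float64(-0.26), np.float64(0.06)], [np.float64(-0.25), np.float64(0.08)], [np.float64(-0.25), np.float64(0.09)], [np.float64(-0.24), np.float64(0.11)]]
```

>>> arm_command --deltas '[[[0,0,-2.5,0,0,0],[0,0,-2.5,0,0,0],[0,0,-2,0,0,0],[0,0,-1,0,0,0],[-0.35,0.07,0,0,0,0],[-0.28,0.05,0,0,0,0],[-0.2,0.05,0,0,0,0],[-0.27,0,0,0,0,-3.5],[-0.27,0.01,0,0,0,-3.5],[-0.26,0.03,0,0,0,-3.5],[0,0,0,0,0,0]]]'

```text
t: 13.62
tool_pos: [0.4697, 0.0012, 0.1225]
orientation: [-3.077, 0.634, -0.005]
force: [0.2, 0.0, -0.3]
opening: 0.0003
gripper_force: 0.0
```

>>> arm_command --deltas '[[[-0.26,0.04,0,0,0,-3.5],[-0.13,0.03,0,0,0,-1.75],[0,0,0,0,0,0]]]'

```text
t: 13.87
tool_pos: [0.466, 0.0017, 0.1223]
orientation: [-3.046, 0.769, -0.005]
force: [1.3, -0.7, 0.9]
opening: 0.0002
gripper_force: 0.7
```

Run:
```python
from st import *
s,w=st();print((target(w,0)-s['tool_pos'][:2])*100)
```

```text
t 13.8667 p [0.466  0.0017 0.1223] yaw -118.3 z [ 0.003 -0.    -1.   ] F [ 1.3 -0.7  0.9] Tq [-0.07 -0.21  0.03] q6 1.96 open 0.0002
[-0.13424208 -0.06703889]
```

>>> arm_command --deltas '[[[-0.13,0.03,0,0,0,-1.75],[-0.13,0.04,0,0,0,-1.75],[0,0,0,0,0,0]]]'

```text
t: 14.12
tool_pos: [0.4634, 0.0024, 0.1219]
orientation: [-3.021, 0.861, -0.004]
force: [1.9, -1.6, 1.2]
opening: 0.0002
gripper_force: 1.0
```

>>> arm_command --deltas '[[[-0.13,0.04,0,0,0,-1.75],[0,0,0,0,0,0]]]'

```text
t: 14.28
tool_pos: [0.4618, 0.0029, 0.1216]
orientation: [-3.008, 0.906, -0.003]
force: [1.8, -1.4, 2.0]
opening: 0.0005
gripper_force: 1.1
```

>>> arm_command --deltas '[[[-0.13,0.05,0,0,0,-1.75],[0,0,0,0,0,0]]]'

```text
t: 14.45
tool_pos: [0.4603, 0.0034, 0.1213]
orientation: [-2.994, 0.952, -0.002]
force: [2.1, -1.6, 1.9]
opening: 0.0004
gripper_force: 1.1
```

Run:
```python
from st import *
s,w=st();print((target(w,0)-s['tool_pos'][:2])*100)
```

```text
t 14.45 p [0.4603 0.0034 0.1213] yaw -125.3 z [ 0.001 -0.    -1.   ] F [ 2.1 -1.6  1.9] Tq [-0.1  -0.22 -0.05] q6 2.08 open 0.0004
[-0.06854831 -0.07970456]
```

>>> arm_command --deltas '[[[-0.12,0.06,0,0,0,-1.75],[0,0,0,0,0,0]]]'

```text
t: 14.62
tool_pos: [0.4589, 0.004, 0.121]
orientation: [-2.979, 0.998, -0.001]
force: [1.8, -0.9, 1.5]
opening: 0.0003
gripper_force: 1.1
```

>>> arm_command --deltas '[[[-0.12,0.06,0,0,0,-1.75],[0,0,0,0,0,0]]]'

```text
t: 14.78
tool_pos: [0.4576, 0.0046, 0.1209]
orientation: [-2.963, 1.043, -0.001]
force: [0.6, -1.1, 1.4]
opening: 0.0005
gripper_force: 1.1
```

>>> arm_command --deltas '[[[-0.06,0.03,0,0,0,-0.9],[0,0,0,0,0,0]]]'

```text
t: 14.95
tool_pos: [0.4573, 0.0047, 0.1209]
orientation: [2.954, -1.068, 0.002]
force: [3.0, -4.0, 2.1]
opening: 0.0006
gripper_force: 2.3
```

>>> arm_command --deltas '[[[-0.06,0.03,0,0,0,-0.9],[0,0,0,0,0,0]]]'

```text
t: 15.12
tool_pos: [0.4569, 0.0047, 0.121]
orientation: [2.945, -1.092, 0.003]
force: [5.3, -3.9, 0.9]
opening: 0.0004
gripper_force: 3.5
```

The force rose from 2 to 6.6 N while the tip hardly advanced, at the predicted stop angle. I back off, lift and check.

>>> arm_command --deltas '[[[0.4,-0.3,0,0,0,0],[0.5,-0.4,0,0,0,0],[0,0,2.5,0,0,0],[0,0,3,0,0,0],[0,0,3,0,0,0],[0,-4,0,0,0,0],[0,-4,0,0,0,0],[0,-4,0,0,0,0],[0,-4,0,0,0,0],[0,-4,0,0,0,0],[0,-4,0,0,0,0],[0,-4,0,0,0,0]]]'

```text
t: 16.12
tool_pos: [0.4645, -0.2836, 0.205]
orientation: [-2.945, 1.09, 0.002]
force: [0.7, 0.5, 0.9]
opening: 0.0008
gripper_force: 0.0
```

Run:
```python
from st import *
st()
for n,(a,b,c,d) in {"top":(130,235,240,360),"side":(185,285,295,415)}.items():
    im=eyes.read_camera(n);cv2.imwrite(f"pics/{n}6.png",im);globals()[n]=cv2.resize(im[a:b,c:d],(400,350),interpolation=cv2.INTER_CUBIC)
cv2.imwrite("pics/both6.png",np.hstack([top,side]))
```

```text
t 16.1167 p [ 0.4645 -0.2836  0.205 ] yaw -130.6 z [-0.001  0.001 -1.   ] F [0.7 0.5 0.9] Tq [0.09 0.   0.03] q6 1.64 open 0.0008
```

View pics/both6.png

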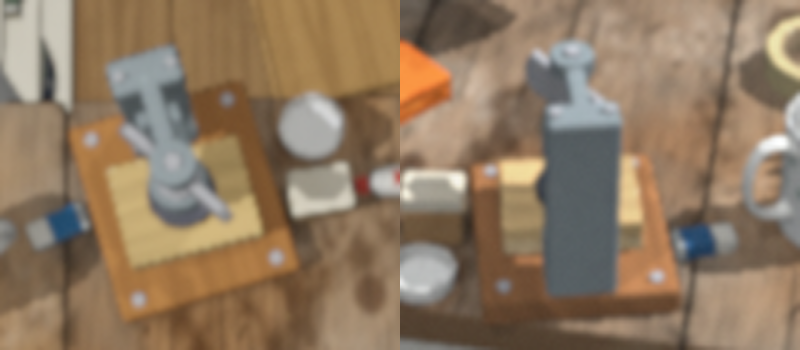

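The top half shows the wing tip at about (227,214) and the axis at (172,163). The foot is on the panel, and the panel and neighbours have not visibly moved. I check the wing angle.

Run:
```python
from st import *
T=lambda u,v:(240+(u+.5)*.3-.5,130+(v+.5)*.3-.5)
for p in((222,211),(226,215)):
    w=onz("top",T(*p),.142)[:2];d=w-AX;print(np.degrees(np.arctan2(d[1],d[0])),np.linalg.norm(d))
S=lambda u,v:(295+(u+.5)*.3-.5,185+(v+.5)/3.5-.5)
print(tri(T(172,161),S(573,50)) if 0 else tri(T(172,161),S(573-400,50)))
```

```text
-133.06868528622473 0.042798243481677795
-133.34684848109717 0.04661336224888633
[0.47461767 0.04401079 0.16723561]
```

```bash
python3 -c "
from plant import ticket;print(ticket.close_job())"
```

```text
the job is handed in; nothing more can be done
None
```

The nut is at its stop: the push force rose from about 2 to 6.6 N at the expected wing angle. In the last pictures the foot is down on the panel and nothing else has visibly moved. I handed the job in at about 16 s; no verdict came back.

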